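# Prop the washstand bin open on its stay and put the denture brush away inside

### The arm

A 6-joint arm with a two-finger parallel gripper is mounted at the origin on the work surface. World frame = base frame: x ahead of the robot, y to its left, z up, the work surface at z = 0. Lengths are in mm, angles in rad, forces in N, time in s.
With the tool pointing down it reaches from about 375 to 925 mm from the base axis. Payload 5.7 kg.
Tool frame: the origin (TCP) lies between the finger pads; the fingertips stand 22 mm ahead of it and the grasp point (between the pads) lies 3 mm ahead of it; z points along the fingers, y is the line along which they close (so a half turn about z gives the same grasp; the last joint's range is limited). The gripper opens to 88 mm and grips with 3 to 60 N. Pads are 20 mm wide; open, the fingers measure 115 mm over their backs; the gripper's body (75 mm by 178 mm) begins 61 mm behind the grasp point.
Start: joints at [1.073, 0.359, 1.51, -0, 1.272, -0.115], TCP at [224.103, 556.546, 244.623] pointing down, gripper open.
Joint ranges: [-2.97, 2.97], [-1.01, 2.36], [0.21, 2.38], [-0.96, 4.11], [0.2, 2.71], [-2.98, 2.98]. Speed limits (rad/s): [2.39, 2.39, 3.14, 3.14, 3.14, 3.14].

### API

Orientations are given as a unit quaternion [w, x, y, z].
In Python, from rig import bot gives the robot as it stands.
- The arm moves only by the tool move_arm, never from a script. Its argument "steps" is a list that holds one entry, the list of rows, each a list of 5 numbers: the gripper command: -1 is shut, 1 is fully open, values between are in proportion, then the shift along the tool's x, y, z in units of 0.5 m (1.0 is 0.5 m), then the turn about the tool's z in units of 90 degrees (1.0 is 90 degrees). In form: [[[claw, tx, ty, tz, spin], ...]]. A call has 1 to 10 rows; each row is the pose to reach, as a shift and turn from the pose commanded when the call began, along the tool's axes at that moment; what a row does not reach only later rows make up. A row lasts 1/12 s, in which the tool goes at most 41.7 mm and 7.16 degrees, less where a joint would pass 70% of its speed; a pose out of reach is approached as far as the arm can. A call with a number of a shift or a turn outside -1 to 1 is refused whole. A call with a gripper value outside its range is refused whole. The fingers move at their own pace and stop on an object; "newtons" is the grip in N (left out, the last holds). Time passes only in rows, so rows that repeat a pose let the fingers close. It gives the time, the measured TCP pose, the force, the opening and the grip force at its end, in the units of the state.
- bot.observe(): the state, without advancing time (a new reading comes with each control period).
- bot.camera(name): name is "scene" or "top" or "wrist"; returns a dict with "pixels" (480x640x3 uint8, blue, green, red), "intrinsics" (3x3 intrinsics, pixels), "k1" (the pictures are not rectified: a ray, as slopes to the right and down, at radius r is drawn at 1 + k1 r^2 times it, then the intrinsics apply), "T" (4x4, takes a point from camera to world coordinates). Camera axes: x right, y down, z forward; pixel columns grow to the right and rows downward; lengths in mm; the calibration is good to about 2 mm. A picture is of the moment at which its call begins. There is no depth.
- bot.sign_off(): hands the job in; it is judged then, once.
Trained networks look in the newest picture that a camera, given by its name, has taken for a name from the list of things; names that differ only in an ending like _2 or _b are one class to them, and where a whole thing is asked for, a point or a joint stands for the part that bears it (a point fixed in the world has none). Each returns a list of dicts, best first, with "p" (0 to 1); they miss things now and then, are a little off and sometimes report something else, mostly with a low value. They report only what shows in the picture. A call takes as long as a camera call. They do not tell look-alikes from the thing itself.
- bot.spot_in(label, camera): "location" ([column, row] in pixels, amid what is visible of it).
- bot.outline_of(label, camera): "region" (480x640 bool, what is visible of it) and "location" ([column, row] in pixels, amid what is visible of it).
The state is a dict: "t": time; "q": joint angles; "qd": joint speeds; "effort": joint torques, N m; "eef_pos": TCP position; "orientation": TCP orientation; "wrist_force": force on the tool from outside, world axes, zero at the start; "moment": the same for the moment, N m; "finger_gap": finger opening in mm; "gripper_force": force on a finger pad.
Only numpy, scipy, OpenCV 4.12 (cv2) and the standard library are available. Lean on these libraries where they do the work, as an engineer would, in place of code of your own. Each camera call takes 0.05 s, during which the arm holds its last target. There are 200 camera calls.

### The job

Raise the blue lid of the white bin beyond the catch of its red stay, then lower it until the stay's foot rests in its notch and the lid stays propped open by itself. Then take the short white denture brush from the little wooden stool, lower it inside the bin and lay it on the bin's floor without dropping it in from above. Leave the lid propped, and leave the grey denture pot and the steel cup standing where they are.

Things in the scene. Friction and masses are not known exactly. Their poses are not given: they have to be found in the camera images.
- bin: White open bin, fixed, 200 (x) by 240 (y) by 110 mm high, walls 5 mm; its empty yellow floor is 45 mm above the counter. Origin under its bottom's centre; x points away from the robot, y left. Hinge line: far top edge, x 100, z 110 mm, along y. Stay bracket outside on the left, 40 mm above the rim. The propped lid's free edge is at x 36, z 305 mm: go in from above over the nearer half (x -60 to -30).
- lid (a joint): Angle of the blue lid (rad): 0 shut, grows as the near edge rises, stop at 1.47. 0.25 kg, 205 mm hinge to free edge, 246 wide, 8 thick. Swings freely; falls shut from any angle unless propped. The stay clears its catch by 1.40: raise to about 1.43, pause half a second for the stay to swing in, lower slowly; its foot lands in the notch and holds the lid at about 1.25. Then let go.
- lid_grip (a point): Centre of the lid's black grip, a round bar 40 mm long (along bin y), 18 thick, on a post, axis 26 mm above the lid's upper face; 175 mm from the hinge line along the lid, 34 mm square to it on the upper side. Pinched by its two ends from above (closing along bin y) it pivots between the fingers as the lid swings, the tool staying upright. The lid goes on 30 mm beyond it to the free edge.
- stay_foot (a point): Foot of the red stay, a thin bar 95 mm long hanging freely from a pivot on the lid's left edge 130 mm from the hinge; the point is the centre of its 8 mm thick cross pin. In the notch it is at about x 35, y 134, z 144 mm in the bin's frame. It needs no touching: it swings in by its own weight.
- brush_mid (a point): Centre of the short white denture brush: handle 120 mm long (its x), 18 wide, 14 high, blue bristle block 12 mm high on top at the +x end, 40 g. Lies flat on the stool, z up; the point is half-way up the handle, 7 mm above the stool's top, which is 60 mm above the counter. A longer, thinner green toothbrush about 140 mm beside it is not wanted.
- pot: Closed grey denture pot, 81 by 91 mm and 59 mm high, standing at the back of the stool; origin at the centre of its underside, z up.
- cup: Stainless steel cup, 72 mm across, 80 mm high, standing at the back of the stool; origin at the centre of its underside, z up.
Mind the look-alikes: they are no part of the job. Of the things shaped like the part that bears brush_mid, the white one is meant.

How it is judged:
By the outcome, as a careful person would: the job done as asked, in the order asked, and still so for the second after the job is handed in, with the robot touching nothing.
It also fails if it takes over 64 s, if anything falls off the work surface, if the arm or the gripper's body presses on something with over 40 N, if the wrist force passes 120 N, or if a joint passes its speed limit or range.

## Working session

There is one attempt and no reset: what is moved stays moved. The work goes in short steps, Python scripts to look and compute and a tool call to move; the robot and the scene stay as the last step left them, time stands still between calls to the robot, and variables do not carry over. Pictures are saved under pics/ and viewed, at most 14 in all, crops included, and the job is handed in when it is done.

Besides the shell and the picture viewer there is one more tool, called after "Call:" as a command line: name --argument value ..., lists and objects as JSON in quotes. move_arm: Moves the arm, as the interface text tells. Its arguments: {"type":"object","properties":{"steps":{"type":"array"},"newtons":{"type":"number"}},"required":["steps"]}

```bash
mkdir -p pics
cat > h.py <<'E'
import numpy as np, cv2
from rig import bot
def und(c,px):
    K=c["intrinsics"]; u=np.array([(px[0]-K[0][2])/K[0][0],(px[1]-K[1][2])/K[1][1]])
    s=u.copy()
    for _ in range(20): s=u/(1+c["k1"]*(s@s))
    return s
def ray(c,px):
    T=np.array(c["T"]); s=und(c,px); return T[:3,3],T[:3,:3]@np.array([s[0],s[1],1.])
def at_z(c,px,z):
    o,d=ray(c,px); return o+d*(z-o[2])/d[2]
def proj(c,P):
    T=np.array(c["T"]); p=T[:3,:3].T@(np.array(P)-T[:3,3]); s=p[:2]/p[2]; s=s*(1+c["k1"]*(s@s)); K=c["intrinsics"]
    return np.array([K[0][0]*s[0]+K[0][2],K[1][1]*s[1]+K[1][2]])
def tri(obs):
    A=np.zeros((3,3));b=np.zeros(3)
    for c,px in obs:
        o,d=ray(c,px); d=d/np.linalg.norm(d); M=np.eye(3)-np.outer(d,d); A+=M;b+=M@o
    return np.linalg.solve(A,b)
E
python3 - <<'E'
from h import *
s=bot.observe(); print(s["t"],s["eef_pos"],s["orientation"],s["finger_gap"])
C={}
for n in("scene","top"):
    C[n]=bot.camera(n); cv2.imwrite(f"pics/{n}0.png",C[n]["pixels"])
    print(n,np.round(C[n]["T"],2).tolist(),C[n]["intrinsics"],C[n]["k1"])
    for l in("bin","lid","lid_grip","stay_foot","brush_mid","pot","cup"):
        print(l,[(np.round(d["location"]).tolist(),round(d["p"],2)) for d in bot.spot_in(l,n)][:4])
E
```

```text
0.0 [223.78131816 555.98021593 243.79763024] [-2.85717073e-04  1.90199941e-01  9.81744910e-01 -9.12105949e-04] 88.13342306347816
scene [[0.09, 0.82, -0.56, 1008.05], [1.0, -0.08, 0.04, -95.88], [-0.01, -0.57, -0.82, 856.82], [0.0, 0.0, 0.0, 1.0]] [[451.75660608   0.         317.47469176]
 [  0.         451.75660608 242.3076986 ]
 [  0.           0.           1.        ]] -0.01031893605344736
bin [([428.0, 256.0], 0.83)]
lid [([430.0, 244.0], 0.8), ([167.0, 333.0], 0.35)]
lid_grip [([430.0, 244.0], 0.71)]
stay_foot []
brush_mid [([226.0, 273.0], 0.93), ([307.0, 225.0], 0.9), ([432.0, 244.0], 0.5)]
pot [([168.0, 333.0], 0.7), ([431.0, 244.0], 0.66)]
cup [([235.0, 321.0], 0.61), ([165.0, 334.0], 0.46), ([225.0, 273.0], 0.26)]
top [[-0.0, -0.99, 0.15, 318.41], [-1.0, 0.0, -0.02, -45.55], [0.02, -0.15, -0.99, 1216.43], [0.0, 0.0, 0.0, 1.0]] [[484.00207384   0.         322.18838377]
 [  0.         484.00207384 248.16191015]
 [  0.           0.           1.        ]] -0.023280196201673695
bin [([221.0, 236.0], 0.65)]
lid [([220.0, 236.0], 0.89), ([221.0, 237.0], 0.49)]
lid_grip [([220.0, 235.0], 0.66)]
stay_foot []
brush_mid [([398.0, 232.0], 0.86), ([320.0, 296.0], 0.79), ([454.0, 314.0], 0.74), ([220.0, 238.0], 0.17)]
pot [([436.0, 180.0], 0.96), ([398.0, 234.0], 0.18)]
cup [([388.0, 174.0], 0.86)]
```

View pics/scene0.png

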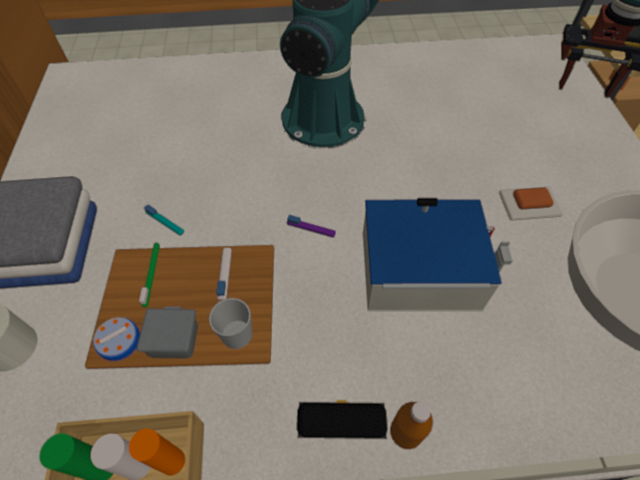

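View pics/top0.png

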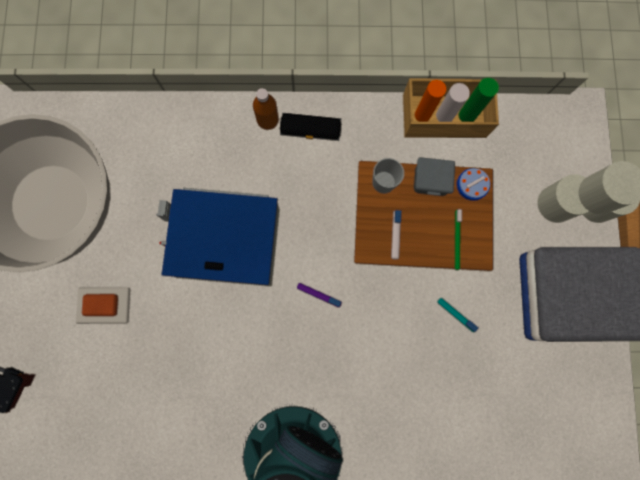

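The scene picture shows the bin with its blue lid (430,244), black grip (428,202), and red stay on its left (490,231). The top picture shows the lid (220,236) and its grip (214,266).

Brush candidates in top: white (396,233) on the stool, green (458,240) on the stool, purple (320,295) and teal (457,314) on the counter. The white one fits: it is short, white with blue bristles, and lies on the stool.

Run:
```python
from h import *
C={n:bot.camera(n) for n in("scene","top")}
for n,w in(("scene",(400,190,460,225)),("top",(190,250,240,280))):
    c=C[n]; x0,y0,x1,y1=w; g=c["pixels"][y0:y1,x0:x1].max(2)<50
    yy,xx=np.nonzero(g); C[n+"g"]=(xx.mean()+x0,yy.mean()+y0); print(n,C[n+"g"],g.sum())
print("grip",tri([(C[n],C[n+"g"]) for n in("scene","top")]))
p=C["top"]["pixels"].astype(int)
m=((p[:,:,0]>p[:,:,2]+50)); m[:, :150]=0; m[:,290:]=0; m[:180]=0; m[290:]=0
cn=max(cv2.findContours(m.astype(np.uint8),0,1)[0],key=cv2.contourArea)
q=cv2.approxPolyDP(cv2.convexHull(cn),6,True)[:,0]
q2=cv2.boxPoints(cv2.minAreaRect(cn))
for k in(q,q2):
    P=np.array([at_z(C["top"],a,118) for a in k]); print(k.tolist(),P.round(1).tolist(),np.linalg.norm(np.diff(P,axis=0),axis=1),np.arctan2(*(np.diff(P,axis=0)[:,[1,0]].T)))
o=[d for d in bot.outline_of("brush_mid","top")]
for d in o:
    yy,xx=np.nonzero(d["region"]); r=cv2.minAreaRect(np.c_[xx,yy].astype(np.float32)); b=cv2.boxPoints(r)
    P=np.array([at_z(C["top"],a,67) for a in b]); print(d["p"],d["location"],P.mean(0).round(1),P[:,:2].round(1).tolist())
cv2.imwrite("pics/crop1.png",cv2.resize(C["top"]["pixels"][150:280,350:500],None,fx=5,fy=4.5,interpolation=2))
```

```text
scene (np.float64(426.6170212765957), np.float64(201.99290780141843)) 141
top (np.float64(213.52083333333334), np.float64(265.4791666666667)) 144
grip [441.19580941 171.45663347 143.07535202]
[[174, 190], [275, 199], [267, 283], [164, 274]] [[621.0, 274.3, 118.0], [599.7, 39.2, 118.0], [404.1, 55.2, 118.0], [424.9, 288.7, 118.0]] [236.09447259 196.19968198 234.41146395] [-1.66124295  3.06001554  1.48229219]
[[162.21348571777344, 274.2584228515625], [170.38877868652344, 188.41798400878906], [276.285400390625, 198.50338745117188], [268.110107421875, 284.34381103515625]] [[424.3, 292.7, 118.0], [624.8, 282.9, 118.0], [600.9, 36.2, 118.0], [401.1, 52.6, 118.0]] [200.77030341 247.81935749 200.46287573] [-0.04888228 -1.66749374  3.05962917]
0.87 [455.7, 313.2] [ 331.8 -390.5   67. ] [[359.0, -340.3], [373.9, -352.5], [304.5, -440.7], [289.8, -428.3]]
0.71 [322.0, 295.5] [379.1 -63.1  67. ] [[393.8, -5.6], [415.0, -15.7], [364.4, -120.7], [343.4, -110.3]]
0.61 [396.1, 232.9] [ 524.2 -251.9   67. ] [[463.1, -236.5], [586.4, -245.4], [585.4, -267.6], [462.1, -258.3]]
```

View pics/crop1.png

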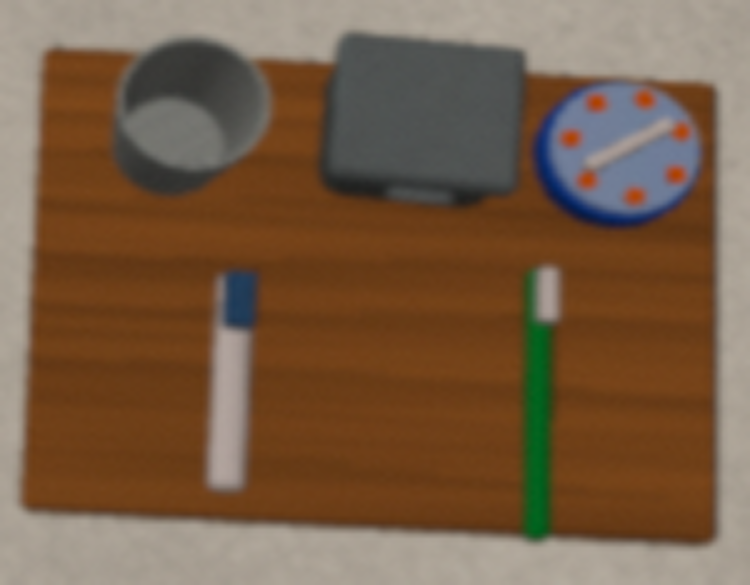

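The crop shows the white brush with its blue bristle end pointing away from the robot (brush spans about (238,272) to (225,490)). It lies clearly apart from the green one at (540,400). This is the brush meant. Now I go above the lid grip.

```bash
cat >> h.py <<'E'
from scipy.spatial.transform import Rotation as Ro
def go(target,yaw_y=None,start=None):
    "shift (units) along tool axes and spin to reach world TCP target with tool y at yaw_y (mod pi)"
    s=bot.observe(); w,x,y,z=s["orientation"]; R=Ro.from_quat([x,y,z,w]).as_matrix()
    d=R.T@(np.array(target)-(s["eef_pos"] if start is None else start))/500
    cur=np.arctan2(R[1,1],R[0,1]); sp=0
    if yaw_y is not None:
        e=(yaw_y-cur+np.pi/2)%np.pi-np.pi/2; sp=-e/(np.pi/2)
    print("shift",d.round(3),"spin",round(sp,3),"| pos",s["eef_pos"].round(1),"yaw_y",round(cur,3),"t",s["t"],"gap",round(s["finger_gap"],1),"F",s["wrist_force"].round(1),"q",np.round(s["q"],2))
    return d,sp
E
python3 -c "
from h import *
go([441,171.5,230],np.pi/2-.087)"
```

```text
shift [-0.69  -0.552  0.029] spin -0.188 | pos [224.1 556.5 244.6] yaw_y 1.188 t 0.95 gap 87.8 F [ 0.6  0.  -0.4] q [ 1.07  0.36  1.51  0.    1.27 -0.12]
```

Call:
move_arm --steps '[[[1, -0.345, -0.275, 0.02, -0.188], [1, -0.345, -0.275, 0.02, -0.188], [1, -0.345, -0.275, 0.02, -0.188], [1, -0.345, -0.275, 0.02, -0.188], [1, -0.345, -0.275, 0.02, -0.188], [1, -0.69, -0.55, 0.028, -0.188], [1, -0.69, -0.55, 0.028, -0.188], [1, -0.69, -0.55, 0.028, -0.188], [1, -0.69, -0.55, 0.028, -0.188], [1, -0.69, -0.55, 0.028, -0.188]]]' --newtons 15

```text
t: 1.78
eef_pos: [428.7, 194.5, 231.5]
orientation: [0.0, 0.044, 0.999, 0.0]
wrist_force: [0.7, 0.7, -1.0]
finger_gap: 87.9
gripper_force: 0.0
```

Run:
```python
from h import *
c=bot.camera("wrist"); cv2.imwrite("pics/w1.png",c["pixels"])
print([(d["location"],d["p"]) for d in bot.spot_in("lid_grip","wrist")], np.round(c["T"],2).tolist())
print("exp",proj(c,[441,171.5,144]))
go([441,171.5,148],np.pi/2-.087)
```

```text
[([297.1, 298.7], 0.63)] [[0.09, 0.96, 0.28, 351.93], [1.0, -0.08, -0.02, 201.88], [0.0, 0.28, -0.96, 371.19], [0.0, 0.0, 0.0, 1.0]]
exp [285.12590341 274.48818041]
shift [-0.023 -0.038  0.167] spin -0.004 | pos [431.2 191.7 231.5] yaw_y 1.477 t 1.8833 gap 87.8 F [0.1 0.6 0.1] q [ 0.27  0.19  1.79 -0.    1.16 -1.2 ]
```

View pics/w1.png

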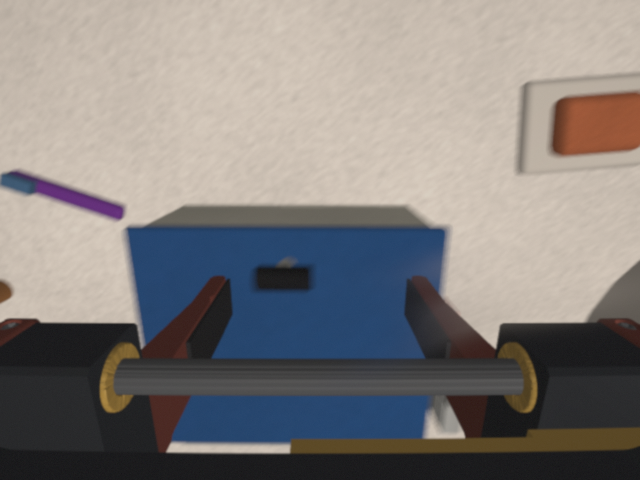

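The wrist picture shows the grip at (284,278), 3 px from the expected spot, with the lid's edges square to the picture. I go down over it and pinch.

Call:
move_arm --steps '[[[1, -0.025, -0.038, 0.04, -0.004], [1, -0.025, -0.038, 0.1, -0.004], [1, -0.025, -0.038, 0.15, -0.004], [1, -0.025, -0.038, 0.166, -0.004], [1, -0.025, -0.038, 0.166, -0.004], [-1, -0.025, -0.038, 0.166, -0.004], [-1, -0.025, -0.038, 0.166, -0.004], [-1, -0.025, -0.038, 0.166, -0.004], [-1, -0.025, -0.038, 0.166, -0.004], [-1, -0.025, -0.038, 0.166, -0.004]]]' --newtons 15

```text
t: 2.72
eef_pos: [439.3, 176.7, 149.1]
orientation: [0.001, 0.04, 0.999, 0.0]
wrist_force: [-0.4, -0.5, 0.8]
finger_gap: 57.9
gripper_force: 0.0
```

Call:
move_arm --steps '[[[-1, 0, 0, 0, 0], [-1, 0, 0, 0, 0]]]'

```text
t: 2.88
eef_pos: [438.8, 174.7, 148.5]
orientation: [0.0, 0.04, 0.999, -0.002]
wrist_force: [0.5, -18.4, 5.6]
finger_gap: 44.7
gripper_force: 9.0
```

Run:
```python
from h import *
d,_=go([441,171.5,148])
s=bot.observe(); p0=s["eef_pos"]
b=np.deg2rad(-5)
for th in [.1,.2,.3,.4,.5,.6,.7,.8,.9,1.0,1.1,1.2,1.25,1.3,1.35,1.4,1.43,1.45]:
    f=lambda t:np.array([100-175*np.cos(t)+34*np.sin(t),110+175*np.sin(t)+34*np.cos(t)])
    e=f(th)-f(0); print(th,"tx",round(-e[0]/500,3),"tz",round(-e[1]/500,3))
```

```text
shift [-0.005 -0.006  0.001] spin 0 | pos [438.8 174.7 148.5] yaw_y 1.491 t 2.8833 gap 44.7 F [  0.5 -18.4   5.6] q [ 0.24  0.3   1.89 -0.    0.95 -1.25]
0.1 tx -0.009 tz -0.035
0.2 tx -0.02 tz -0.068
0.3 tx -0.036 tz -0.1
0.4 tx -0.054 tz -0.131
0.5 tx -0.075 tz -0.159
0.6 tx -0.1 tz -0.186
0.7 tx -0.126 tz -0.209
0.8 tx -0.155 tz -0.23
0.9 tx -0.186 tz -0.248
1.0 tx -0.218 tz -0.263
1.1 tx -0.252 tz -0.275
1.2 tx -0.287 tz -0.283
1.25 tx -0.304 tz -0.286
1.3 tx -0.322 tz -0.287
1.35 tx -0.34 tz -0.288
1.4 tx -0.358 tz -0.288
1.43 tx -0.368 tz -0.288
1.45 tx -0.375 tz -0.288
```

Call:
move_arm --steps '[[[-1, 0, -0.005, 0, 0], [-1, 0, -0.005, 0, 0], [-1, 0, -0.005, 0, 0]]]'

```text
t: 3.13
eef_pos: [438.6, 172.2, 148.5]
orientation: [0.0, 0.04, 0.999, -0.002]
wrist_force: [0.0, -7.2, 5.2]
finger_gap: 40.3
gripper_force: 15.0
```

```bash
python3 -c "
from h import *
go([441,171.5,148]); print(bot.observe()['gripper_force'])"
```

```text
shift [-0.005 -0.001  0.001] spin 0 | pos [438.6 172.2 148.5] yaw_y 1.491 t 3.1333 gap 40.3 F [ 0.  -7.2  5.2] q [ 0.23  0.3   1.89 -0.    0.95 -1.26]
14.99257743358612
```

Call:
move_arm --steps '[[[-1, -0.009, 0, -0.035, 0], [-1, -0.02, 0, -0.068, 0], [-1, -0.036, 0, -0.1, 0], [-1, -0.054, 0, -0.131, 0], [-1, -0.075, 0, -0.159, 0], [-1, -0.1, 0, -0.186, 0], [-1, -0.126, 0, -0.209, 0], [-1, -0.155, 0, -0.23, 0], [-1, -0.186, 0, -0.248, 0], [-1, -0.218, 0, -0.263, 0]]]' --newtons 20

```text
t: 3.97
eef_pos: [545.9, 162.5, 279.9]
orientation: [-0.002, 0.041, 0.999, -0.002]
wrist_force: [-2.6, -8.3, -0.7]
finger_gap: 39.6
gripper_force: 20.0
```

Run:
```python
from h import *
bot.camera("scene");c=bot.camera("scene"); cv2.imwrite("pics/s2.png",c["pixels"][100:380,260:600])
s=bot.observe(); go([620,157,290]); print(s["gripper_force"], proj(c,s["eef_pos"]-[0,0,3]))
print([(np.round(d["location"]),d["p"]) for d in bot.spot_in("lid_grip","scene")])
```

```text
shift [-0.143  0.001 -0.018] spin 0 | pos [548.8 162.2 280.9] yaw_y 1.488 t 4.0667 gap 39.9 F [-3.7 -8.5  5.6] q [ 0.17  0.29  1.52 -0.    1.33 -1.32]
20.00056117773056 [451.55623364 200.44892878]
[(array([440., 235.]), 0.82)]
```

View pics/s2.png

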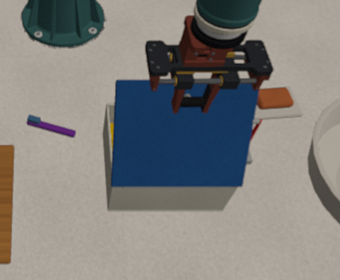

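The scene picture shows the lid held at about 1 rad by the gripper, with the red stay visible on its left side at (255,130). I raise it on to 1.43 and pause.

Call:
move_arm --steps '[[[-1, -0.034, 0, -0.012, 0], [-1, -0.069, 0, -0.02, 0], [-1, -0.086, 0, -0.023, 0], [-1, -0.104, 0, -0.024, 0], [-1, -0.122, 0, -0.025, 0], [-1, -0.14, 0, -0.025, 0], [-1, -0.15, 0, -0.025, 0], [-1, -0.152, 0, -0.025, 0], [-1, -0.152, 0, -0.025, 0], [-1, -0.152, 0, -0.025, 0]]]'

```text
t: 4.95
eef_pos: [623.4, 155.6, 293.2]
orientation: [0.0, 0.041, 0.999, -0.003]
wrist_force: [-1.7, -10.2, 6.3]
finger_gap: 40.0
gripper_force: 20.0
```

Run:
```python
from h import *
for _ in range(6): c=bot.camera("scene")
cv2.imwrite("pics/s3.png",cv2.resize(c["pixels"][160:320,340:560],None,fx=3,fy=3))
go([620,157,290]); print(bot.observe()["gripper_force"])
bR=lambda p:(np.array([516,165,0])+Ro.from_euler("z",-.087).apply(p))
for p in([35,134,144],[35,134,154],[100,120,110],[-100,120,110],[36,0,305]): print(p,proj(c,bR(p)).round(), (proj(c,bR(p))-[340,160])*3)
print([(np.round(d["location"]),d["p"]) for d in bot.spot_in("stay_foot","scene")])
# grip angle from TCP
s=bot.observe()["eef_pos"]-bR([100,0,110]); s=Ro.from_euler("z",.087).apply(s); s[2]-=3
print(s, "theta", np.arctan2(s[2],-s[0])-np.arctan2(34,175), np.hypot(s[0],s[2]),np.hypot(34,175))
```

```text
shift [0.007 0.002 0.006] spin 0 | pos [623.2 155.6 293.2] yaw_y 1.488 t 5.25 gap 39.9 F [-0.7 -9.7  6.7] q [ 0.14  0.38  1.35 -0.01  1.41 -1.35]
20.000520944595337
[35, 134, 144] [506. 246.] [496.73342243 259.0265048 ]
[35, 134, 154] [507. 243.] [502.08698915 250.11944814]
[100, 120, 110] [500. 285.] [480.4163627  375.54448592]
[-100, 120, 110] [479. 203.] [416.36410025 127.92422225]
[36, 0, 305] [456. 191.] [347.48148727  93.27459662]
[]
[ 7.61877729e+00 -7.87669098e-02  1.80168772e+02] theta 1.4211629743771401 180.32978708599646 178.27226368675525
```

View pics/s3.png

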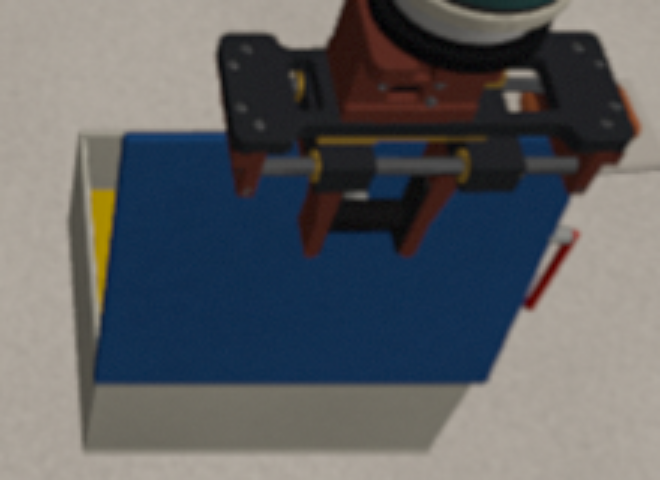

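Run:
```python
from h import *
c=bot.camera("scene")
bR=lambda p:(np.array([516,165,0])+Ro.from_euler("z",-.087).apply(p))
L=lambda r,n,y,t:bR([100-r*np.cos(t)+n*np.sin(t),y,110+r*np.sin(t)+n*np.cos(t)])
P=lambda w:((proj(c,w)-[340,160])*3).round()
for t in(1.36,1.40,1.43,1.46): print(t,"corner",P(L(205,0,-123,t)),P(L(205,8,-123,t)),"Lcorner",P(L(205,8,123,t)),"pivot",P(L(130,4,128,t)))
print("hinge",P(L(0,4,-123,1.4)),P(L(0,4,123,1.4)))
pv=np.array([100-130*np.cos(1.43)+4,128,110+130*np.sin(1.43)]); 
for a in(-.5,-.25,0,.25): print("foot lean",a,P(bR(pv+[95*np.sin(a),6,-95*np.cos(a)])))
```

```text
1.36 corner [121. 118.] [123. 128.] Lcorner [598. 126.] pivot [560. 227.]
1.4 corner [123. 128.] [124. 138.] Lcorner [603. 137.] pivot [563. 234.]
1.43 corner [124. 136.] [126. 147.] Lcorner [607. 145.] pivot [565. 239.]
1.46 corner [125. 144.] [127. 155.] Lcorner [611. 154.] pivot [567. 244.]
hinge [ 93. 382.] [487. 381.]
foot lean -0.5 [505. 256.]
foot lean -0.25 [508. 293.]
foot lean 0 [516. 328.]
foot lean 0.25 [527. 359.]
```

Call:
move_arm --steps '[[[-1, -0.008, 0, 0, 0], [-1, -0.008, 0, 0, 0], [-1, -0.008, 0, 0, 0], [-1, -0.008, 0, 0, 0], [-1, -0.008, 0, 0, 0], [-1, -0.008, 0, 0, 0], [-1, -0.008, 0, 0, 0], [-1, -0.008, 0, 0, 0]]]'

```text
t: 6.02
eef_pos: [627.0, 155.2, 293.1]
orientation: [0.0, 0.041, 0.999, -0.003]
wrist_force: [-1.1, -9.8, 5.8]
finger_gap: 39.9
gripper_force: 20.0
```

Run:
```python
from h import *
c=bot.camera("scene")
cv2.imwrite("pics/s4.png",cv2.resize(c["pixels"][160:320,440:560],None,fx=4,fy=3.5))
go([620,157,290])
p=c["pixels"].astype(int); m=(p[:,:,2]>p[:,:,1]+50)&(p[:,:,2]>p[:,:,0]+50); m[:210]=0;m[300:]=0;m[:,:490]=0;m[:,560:]=0
yy,xx=np.nonzero(m); print("red rows",yy.min(),yy.max(),"cols",xx.min(),xx.max())
f=lambda t:np.array([100-175*np.cos(t)+34*np.sin(t),110+175*np.sin(t)+34*np.cos(t)])
for t in np.arange(1.42,1.15,-.02): e=f(t)-f(1.44); print(round(t,2),(-e/500).round(4))
```

```text
shift [0.014 0.002 0.006] spin 0 | pos [627.  155.3 293. ] yaw_y 1.488 t 6.0667 gap 39.8 F [-1.4 -9.9  6.5] q [ 0.14  0.39  1.34 -0.01  1.41 -1.35]
red rows 238 262 cols 516 532
1.42 [ 0.0071 -0.0004]
1.4 [ 0.0142 -0.0006]
1.38 [ 0.0214 -0.0007]
1.36 [ 0.0285 -0.0006]
1.34 [ 0.0356 -0.0004]
1.32 [ 0.0428 -0.    ]
1.3 [0.0499 0.0004]
1.28 [0.057  0.0011]
1.26 [0.0641 0.0019]
1.24 [0.0711 0.0028]
1.22 [0.0782 0.0038]
1.2 [0.0852 0.005 ]
1.18 [0.0922 0.0064]
1.16 [0.0992 0.0078]
```

View pics/s4.png

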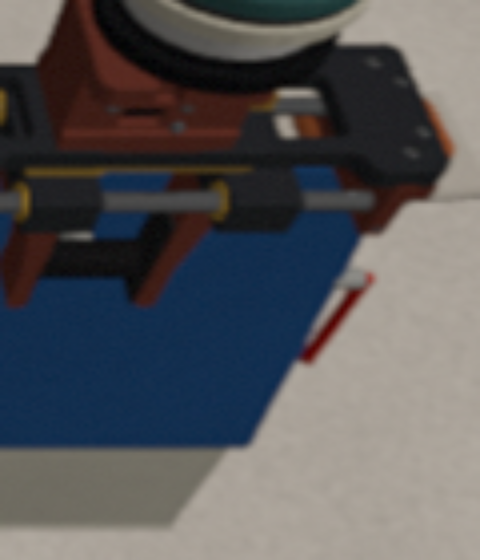

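The crop shows the stay hanging from its pivot (360,280), with its lower part going behind the lid at (305,355). The lid is at about 1.44. I lower slowly.

Call:
move_arm --steps '[[[-1, 0.007, 0, 0, 0], [-1, 0.014, 0, 0, 0], [-1, 0.021, 0, 0, 0], [-1, 0.028, 0, 0, 0], [-1, 0.035, 0, 0, 0], [-1, 0.042, 0, 0, 0], [-1, 0.049, 0, 0, 0], [-1, 0.056, 0, 0.001, 0], [-1, 0.062, 0, 0.002, 0], [-1, 0.066, 0, 0.002, 0]]]'

```text
t: 6.9
eef_pos: [595.1, 158.1, 291.4]
orientation: [0.001, 0.041, 0.999, -0.003]
wrist_force: [5.4, -10.1, -3.7]
finger_gap: 39.9
gripper_force: 20.0
```

Call:
move_arm --steps '[[[-1, 0.003, 0, 0.001, 0], [-1, 0.006, 0, 0.001, 0], [-1, 0.008, 0, 0.001, 0], [-1, 0.008, 0, 0.001, 0]]]'

```text
t: 7.23
eef_pos: [594.3, 158.1, 291.4]
orientation: [0.005, 0.041, 0.999, -0.003]
wrist_force: [10.6, -11.8, -3.9]
finger_gap: 39.9
gripper_force: 20.0
```

Run:
```python
from h import *
for n in("scene","top"):
    c=bot.camera(n)
    if n=="scene":a=cv2.resize(c["pixels"][160:320,440:560],(400,533))
    else:a=np.hstack([a,cv2.resize(c["pixels"][170:300,140:240],(395,533))])
cv2.imwrite("pics/s5.png",a)
bR=lambda p:(np.array([516,165,0])+Ro.from_euler("z",-.087).apply(p))
go([620,157,290])
s=bot.observe()["eef_pos"]-bR([100,0,110]); s=Ro.from_euler("z",.087).apply(s); s[2]-=3
print(s, "theta", np.arctan2(s[2],-s[0])-np.arctan2(34,175), np.hypot(s[0],s[2]))
```

```text
shift [-0.051  0.002  0.003] spin 0 | pos [594.3 158.1 291.4] yaw_y 1.488 t 7.3333 gap 40.0 F [ 11.3 -10.6  -3.6] q [ 0.15  0.34  1.42 -0.01  1.37 -1.34]
[-2.13745269e+01 -7.37956452e-02  1.78385260e+02] theta 1.259647545890132 179.66126885329962
```

View pics/s5.png

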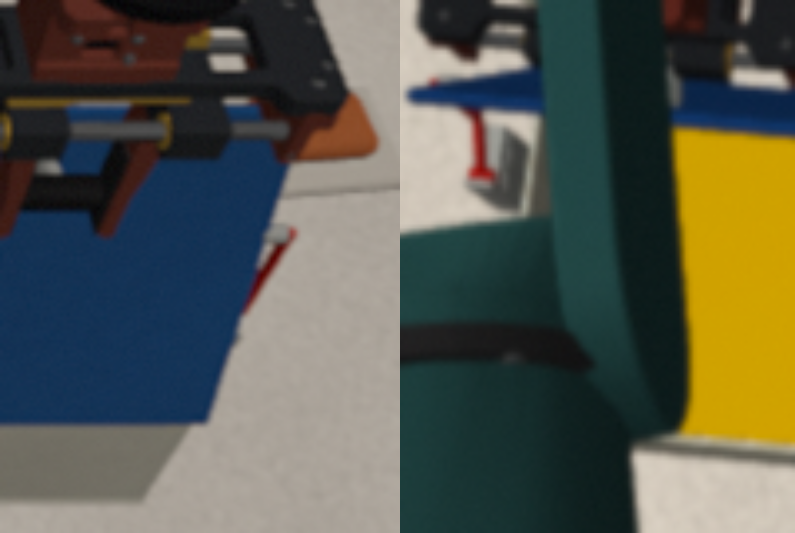

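The left crop (scene) shows the stay leaning down-left from its pivot (280,235). The right crop (top) shows its red foot resting at the bracket (483,178). The +11 N on x says the prop is holding. I relieve the push and release.

Call:
move_arm --steps '[[[-1, -0.006, 0, 0, 0], [-1, -0.006, 0, 0, 0], [-0.2, -0.006, 0, 0, 0], [0.3, -0.006, 0, 0, 0], [0.6, -0.006, 0, 0, 0], [0.6, -0.006, 0, 0, 0], [0.6, -0.006, 0, 0, 0]]]'

```text
t: 7.92
eef_pos: [592.7, 161.6, 290.5]
orientation: [-0.0, 0.041, 0.999, 0.0]
wrist_force: [0.2, 0.6, -0.2]
finger_gap: 62.8
gripper_force: 0.0
```

Run:
```python
from h import *
go([620,157,290])
d,sp=go([597,158,420])
```

```text
shift [-0.055 -0.005  0.001] spin 0 | pos [592.7 161.6 290.5] yaw_y 1.49 t 7.9167 gap 62.8 F [ 0.2  0.6 -0.2] q [ 0.15  0.34  1.42  0.    1.38 -1.34]
shift [-0.009 -0.006 -0.259] spin 0 | pos [592.7 161.6 290.5] yaw_y 1.49 t 7.9167 gap 62.8 F [ 0.2  0.6 -0.2] q [ 0.15  0.34  1.42  0.    1.38 -1.34]
```

Call:
move_arm --steps '[[[0.6, 0, -0.005, -0.08, 0], [0.6, 0, -0.005, -0.16, 0], [0.6, 0, -0.005, -0.22, 0], [1, 0, -0.005, -0.22, 0]]]'

```text
t: 8.25
eef_pos: [595.4, 159.6, 408.1]
orientation: [0.006, 0.04, 0.999, 0.001]
wrist_force: [1.1, -0.1, 0.8]
finger_gap: 74.1
gripper_force: 0.0
```

Run:
```python
from h import *
c=bot.camera("scene")
cv2.imwrite("pics/s6.png",cv2.resize(c["pixels"][140:320,340:560],None,fx=3,fy=3))
c=bot.camera("top"); cv2.imwrite("pics/t6.png",c["pixels"])
go([523,-252,220],1.498)
```

```text
shift [ 0.075 -0.831  0.363] spin -0.005 | pos [593.3 159.2 402.1] yaw_y 1.49 t 8.35 gap 81.1 F [ 0.4  0.9 -0.1] q [ 0.15  0.28  1.24  0.    1.61 -1.34]
```

View pics/s6.png

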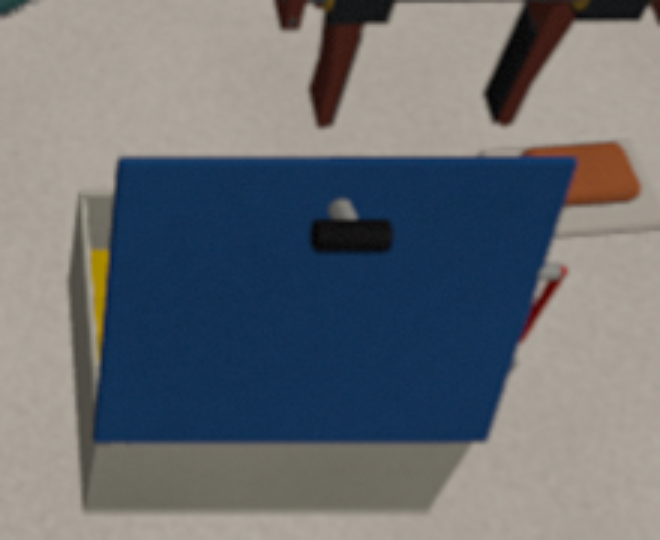

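The lid stands propped by itself with the gripper clear (grip at (350,235), stay at (540,300)). Now to the brush.

Call:
move_arm --steps '[[[0.4, 0.01, -0.08, 0.0, 0], [0.4, 0.02, -0.16, 0.02, 0], [0.4, 0.03, -0.24, 0.06, 0], [0.4, 0.04, -0.31, 0.1, 0], [0.4, 0.05, -0.38, 0.14, 0], [0.4, 0.06, -0.45, 0.18, 0], [0.4, 0.07, -0.52, 0.22, 0], [0.4, 0.075, -0.59, 0.26, 0], [0.4, 0.075, -0.66, 0.29, 0], [0.4, 0.075, -0.72, 0.32, -0.005]]]'

```text
t: 9.18
eef_pos: [524.0, -198.1, 237.7]
orientation: [-0.002, 0.037, 0.999, 0.001]
wrist_force: [0.2, 0.2, -1.0]
finger_gap: 61.5
gripper_force: 0.0
```

Run:
```python
from h import *
bot.camera("top");go([523,-252,200],1.498)
```

```text
shift [-0.008 -0.099  0.07 ] spin -0.001 | pos [ 522.9 -202.4  235. ] yaw_y 1.496 t 9.2333 gap 61.6 F [-0.6 -4.2 -0.6] q [-0.49  0.31  1.6  -0.    1.23 -1.99]
```

Call:
move_arm --steps '[[[0.4, -0.004, -0.06, 0.04, 0], [0.4, -0.004, -0.096, 0.07, 0], [0.4, -0.004, -0.096, 0.07, 0], [0.4, -0.004, -0.096, 0.07, 0]]]'

```text
t: 9.57
eef_pos: [523.0, -244.3, 203.4]
orientation: [-0.002, 0.038, 0.999, 0.001]
wrist_force: [-0.1, 0.3, 0.0]
finger_gap: 61.5
gripper_force: 0.0
```

Run:
```python
from h import *
c=bot.camera("wrist"); im=c["pixels"].copy()
for P in([523,-252,67],):
    print(proj(c,P))
for d in bot.outline_of("brush_mid","wrist")[:3]:
    yy,xx=np.nonzero(d["region"]); b=cv2.boxPoints(cv2.minAreaRect(np.c_[xx,yy].astype(np.float32)))
    W=np.array([at_z(c,a,72) for a in b])[:,:2]; print(d["p"],np.round(d["location"]),b.round().tolist(),W.round(1).tolist(),W.mean(0))
for k in range(0,480,40): pass
cv2.imwrite("pics/w7.png",im)
go([523,-252,84],1.498)
```

```text
[306.92425721 237.16784006]
0.73 [127.  33.] [[66.0, 1.0], [80.0, -17.0], [178.0, 54.0], [165.0, 73.0]] [[342.2, -401.7], [332.3, -389.8], [382.0, -330.9], [393.0, -342.5]] [ 362.35212347 -366.20375697]
0.71 [311. 237.] [[299.0, 167.0], [323.0, 167.0], [323.0, 313.0], [299.0, 313.0]] [[466.1, -253.1], [467.5, -235.0], [589.7, -243.7], [588.2, -264.1]] [ 527.86646914 -248.98251714]
0.65 [506.  49.] [[444.0, 35.0], [458.0, 5.0], [579.0, 60.0], [566.0, 90.0]] [[383.3, -144.6], [365.4, -135.5], [405.6, -47.4], [425.0, -55.2]] [394.8384065  -95.66861936]
shift [ 0.001 -0.017  0.243] spin -0.0 | pos [ 524.3 -243.8  205.3] yaw_y 1.498 t 9.6667 gap 61.3 F [-0.   0.9  1.4] q [-0.55  0.37  1.6   0.    1.17 -2.05]
```

View pics/w7.png

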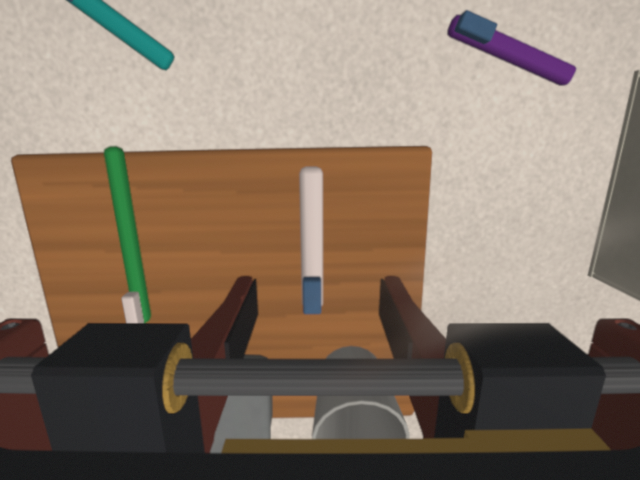

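The wrist picture shows the white brush upright from (312,168) to (312,313), in line with the tool and between the fingers. The centre comes to about x 525, y -249.

Call:
move_arm --steps '[[[0.4, 0, -0.01, 0.07, 0], [0.4, 0, -0.01, 0.14, 0], [0.4, 0, -0.01, 0.2, 0], [0.4, 0, -0.01, 0.23, 0], [0.4, 0, -0.01, 0.24, 0], [0.4, 0, -0.01, 0.24, 0]]]'

```text
t: 10.17
eef_pos: [524.1, -248.6, 85.2]
orientation: [-0.001, 0.036, 0.999, 0.001]
wrist_force: [-0.0, -0.0, 0.1]
finger_gap: 61.1
gripper_force: 0.0
```

Run:
```python
from h import *
c=bot.camera("wrist"); cv2.imwrite("pics/w8.png",c["pixels"])
go([525,-249,84],1.498)
```

```text
shift [-0.     0.001  0.005] spin 0.0 | pos [ 524.9 -249.3   86.4] yaw_y 1.498 t 10.2167 gap 61.5 F [-0.5  0.5  0.3] q [-0.56  0.51  1.71  0.    0.92 -2.06]
```

Call:
move_arm --steps '[[[-1, 0, 0, 0.003, 0], [-1, 0, 0, 0.003, 0], [-1, 0, 0, 0.003, 0], [-1, 0, 0, 0.003, 0], [-1, 0, 0, 0.003, 0], [-1, 0, 0, 0.003, 0], [-1, 0, 0, 0.003, 0], [-1, 0, 0, 0.003, 0], [-1, 0, 0, 0.003, 0], [-1, 0, 0, 0.003, 0]]]' --newtons 20

```text
t: 11.05
eef_pos: [524.4, -250.1, 84.4]
orientation: [0.0, 0.037, 0.999, -0.0]
wrist_force: [0.3, 0.3, 3.1]
finger_gap: 17.7
gripper_force: 20.0
```

Call:
move_arm --steps '[[[-1, 0, 0, 0, 0], [-1, 0, 0, 0, 0], [-1, 0, 0, -0.02, 0], [-1, 0, 0, -0.08, 0], [-1, 0, 0, -0.16, 0], [-1, 0, 0, -0.24, 0], [-1, 0, 0, -0.3, 0], [-1, 0, 0, -0.3, 0]]]'

```text
t: 11.72
eef_pos: [527.8, -252.1, 241.7]
orientation: [0.005, 0.037, 0.999, -0.003]
wrist_force: [1.2, -0.4, -0.3]
finger_gap: 18.0
gripper_force: 20.0
```

Run:
```python
from h import *
c=bot.camera("wrist"); cv2.imwrite("pics/w9.png",c["pixels"])
bR=lambda p:(np.array([516,165,0])+Ro.from_euler("z",-.087).apply(p))
print(bR([-45,0,0]),bR([-28,0,0]))
go(list(bR([-45,0,0])[:2])+[380],np.pi/2-.087)
c=bot.camera("top"); p=c["pixels"].astype(int); m=(p[:,:,2]>150)&(p[:,:,1]>120)&(p[:,:,0]<80)
yy,xx=np.nonzero(m); b=cv2.boxPoints(cv2.minAreaRect(np.c_[xx,yy].astype(np.float32))); print(len(xx)); print([at_z(c,a,45).round(1).tolist() for a in b])
```

```text
[471.17019511 168.9100631    0.        ] [488.10589918 167.43292815   0.        ]
shift [ 0.17   0.829 -0.287] spin 0.009 | pos [ 526.5 -251.3  238.5] yaw_y 1.498 t 11.7667 gap 17.9 F [ 0.3 -0.2 -1. ] q [-0.56  0.34  1.56 -0.    1.24 -2.06]
7586
[[872.1, 345.4, 45.0], [1004.7, -883.2, 45.0], [503.9, -874.6, 45.0], [400.0, 281.9, 45.0]]
```

View pics/w9.png

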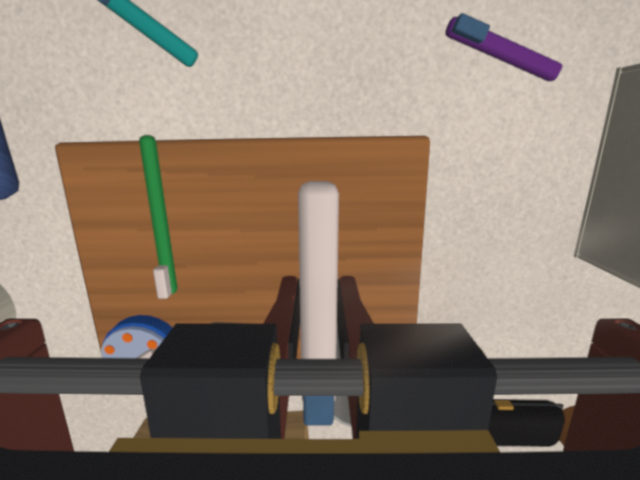

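The wrist picture shows the brush held level between the fingers, its near end at (319,183) and the bristle block ahead at (318,410). The pot and cup were not touched. I carry it level above the bin's nearer half.

Call:
move_arm --steps '[[[-1, 0.06, 0.04, -0.01, 0], [-1, 0.1, 0.1, -0.02, 0], [-1, 0.13, 0.18, -0.02, 0], [-1, 0.16, 0.26, -0.02, 0], [-1, 0.17, 0.34, -0.02, 0], [-1, 0.17, 0.42, -0.02, 0], [-1, 0.17, 0.5, -0.02, 0], [-1, 0.17, 0.58, -0.02, 0.009], [-1, 0.17, 0.65, -0.02, 0.009], [-1, 0.17, 0.72, -0.02, 0.009]]]'

```text
t: 12.65
eef_pos: [464.2, 117.1, 242.4]
orientation: [-0.002, 0.044, 0.999, -0.0]
wrist_force: [1.1, -0.9, 0.3]
finger_gap: 17.5
gripper_force: 20.0
```

Run:
```python
from h import *
bot.camera("top")
go([471,169,200],np.pi/2-.087)
```

```text
shift [-0.005  0.094  0.085] spin 0.001 | pos [464.7 122.4 242.6] yaw_y 1.485 t 12.7 gap 17.5 F [ 0.5  4.3 -0.3] q [ 0.11  0.19  1.76  0.    1.19 -1.38]
```

Call:
move_arm --steps '[[[-1, -0.01, 0.06, 0.03, 0.001], [-1, -0.01, 0.09, 0.07, 0.001], [-1, -0.01, 0.09, 0.07, 0.001], [-1, -0.01, 0.09, 0.07, 0.001]]]'

```text
t: 13.03
eef_pos: [472.7, 159.5, 206.9]
orientation: [-0.003, 0.044, 0.999, -0.001]
wrist_force: [-0.0, -0.5, 0.1]
finger_gap: 18.0
gripper_force: 20.0
```

Run:
```python
from h import *
c=bot.camera("wrist"); cv2.imwrite("pics/w10.png",c["pixels"])
bR=lambda p:(np.array([516,165,0])+Ro.from_euler("z",-.087).apply(p))
s=bot.observe()["eef_pos"]; print(s, Ro.from_euler("z",.087).apply(s-[516,165,0]))
for p in([-95,115,110],[-95,-115,110],[-95,115,45],[-95,-115,45],[-95,0,45],[-95,0,110]): print(p,proj(c,bR(p)).round())
p=c["pixels"].astype(int)
go(list(bR([-28,0,0])[:2])+[70],np.pi/2-.087)
ct=bot.camera("top"); cv2.imwrite("pics/t10.png",ct["pixels"])
```

```text
[473.56625444 158.99204057 207.99046964] [-41.75122297  -9.67231715 207.99046964]
[-95, 115, 110] [502. 177.]
[-95, -115, 110] [159. 177.]
[-95, 115, 45] [464. 169.]
[-95, -115, 45] [193. 169.]
[-95, 0, 45] [328. 169.]
[-95, 0, 110] [331. 177.]
shift [-0.028  0.02   0.276] spin -0.001 | pos [473.6 159.  208. ] yaw_y 1.483 t 13.0833 gap 17.7 F [ 0.9 -0.1 -1. ] q [ 0.19  0.26  1.77 -0.    1.12 -1.3 ]
```

View pics/w10.png

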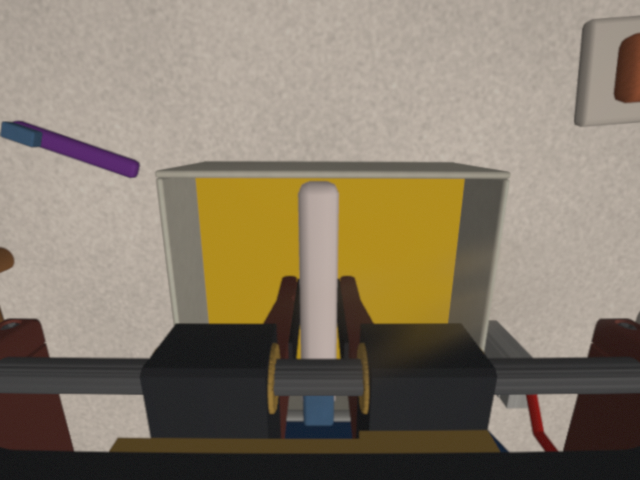

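The wrist picture shows the brush over the empty yellow floor, the near rim at row 177 as predicted and the lid behind at (320,430). I descend to just above the floor.

Call:
move_arm --steps '[[[-1, -0.033, 0.018, 0.03, 0], [-1, -0.033, 0.018, 0.08, 0], [-1, -0.033, 0.018, 0.13, 0], [-1, -0.033, 0.018, 0.18, 0], [-1, -0.033, 0.018, 0.22, 0], [-1, -0.033, 0.018, 0.25, 0], [-1, -0.033, 0.018, 0.265, 0], [-1, -0.033, 0.018, 0.268, 0], [-1, -0.033, 0.018, 0.268, 0]]]'

```text
t: 13.88
eef_pos: [492.5, 166.5, 75.6]
orientation: [0.0, 0.045, 0.999, -0.0]
wrist_force: [0.3, -0.1, -0.1]
finger_gap: 17.7
gripper_force: 20.0
```

Run:
```python
from h import *
for _ in range(4): go([490.7,167.3,70],np.pi/2-.087); bot.camera("wrist")
c=bot.camera("wrist"); cv2.imwrite("pics/w11.png",c["pixels"])
```

```text
shift [0.004 0.001 0.011] spin -0.002 | pos [492.5 166.5  75.6] yaw_y 1.481 t 13.8833 gap 17.7 F [ 0.3 -0.1 -0.1] q [ 0.19  0.47  1.85 -0.    0.82 -1.29]
shift [0.005 0.001 0.012] spin -0.002 | pos [492.9 166.7  76.1] yaw_y 1.481 t 13.9333 gap 18.0 F [ 0.5 -0.9 -0.4] q [ 0.19  0.46  1.85 -0.    0.82 -1.29]
shift [0.005 0.    0.013] spin -0.002 | pos [493.1 166.9  76.3] yaw_y 1.481 t 13.9833 gap 18.0 F [0.1 1.  1. ] q [ 0.19  0.46  1.85 -0.    0.82 -1.29]
shift [0.005 0.    0.013] spin -0.002 | pos [493.1 167.1  76.4] yaw_y 1.481 t 14.0333 gap 18.1 F [-0.8  0.3 -1.2] q [ 0.19  0.46  1.85 -0.    0.82 -1.29]
```

No contact yet; about 6 mm to go, slowly.

Call:
move_arm --steps '[[[-1, 0, 0, 0.004, 0], [-1, 0, 0, 0.008, 0], [-1, 0, 0, 0.011, 0], [-1, 0, 0, 0.013, 0], [-1, 0, 0, 0.013, 0], [-1, 0, 0, 0.013, 0]]]'

```text
t: 14.63
eef_pos: [492.1, 167.2, 69.3]
orientation: [0.0, 0.044, 0.999, -0.0]
wrist_force: [-1.7, 0.1, 8.9]
finger_gap: 17.8
gripper_force: 20.0
```

The brush is on the floor (9 N). I open gently and go straight up.

Call:
move_arm --steps '[[[-1, 0, 0, -0.001, 0], [-0.4, 0, 0, -0.001, 0], [-0.3, 0, 0, -0.001, 0], [0, 0, 0, -0.001, 0], [0, 0, 0, -0.001, 0], [0, 0, 0, -0.001, 0], [0, 0, 0, -0.001, 0], [0, 0, 0, -0.02, 0]]]'

```text
t: 15.3
eef_pos: [490.9, 166.9, 77.6]
orientation: [-0.001, 0.045, 0.999, -0.0]
wrist_force: [-0.2, -0.4, 0.6]
finger_gap: 43.3
gripper_force: 0.0
```

Call:
move_arm --steps '[[[0, 0.01, 0, -0.06, 0], [0, 0.03, 0, -0.12, 0], [0, 0.04, 0, -0.2, 0], [0, 0.04, 0, -0.27, 0], [0, 0.04, 0, -0.27, 0]]]'

```text
t: 15.72
eef_pos: [475.9, 169.9, 220.9]
orientation: [0.006, 0.044, 0.999, 0.001]
wrist_force: [1.0, 0.5, -0.2]
finger_gap: 43.8
gripper_force: 0.0
```

Call:
move_arm --steps '[[[0, 0.02, -0.08, -0.02, 0], [0, 0.03, -0.16, -0.02, 0], [0, 0.03, -0.24, -0.02, 0], [0, 0.03, -0.32, -0.02, 0], [0, 0.03, -0.4, -0.02, 0], [0, 0.03, -0.48, -0.02, 0], [0, 0.03, -0.5, -0.02, 0], [0, 0.03, -0.5, -0.02, 0]]]'

```text
t: 16.38
eef_pos: [435.0, -81.2, 224.0]
orientation: [0.0, 0.047, 0.999, -0.0]
wrist_force: [0.7, -0.0, 0.6]
finger_gap: 44.0
gripper_force: 0.0
```

Run:
```python
from h import *
c=bot.camera("top"); a=cv2.resize(c["pixels"][150:310,140:510],None,fx=2,fy=2)
c2=bot.camera("scene"); b=cv2.resize(c2["pixels"][180:360,130:540],(740,280))
cv2.imwrite("pics/f.png",np.vstack([a,b])[:600]); go([490,167,200])
for l in("pot","cup"): print(l,[(np.round(d["location"]).tolist(),round(d["p"],2)) for d in bot.spot_in(l,"top")][:2])
```

```text
shift [-0.065  0.499  0.048] spin 0 | pos [434.8 -78.4 223.7] yaw_y 1.48 t 16.4833 gap 44.3 F [-0.7 -0.3 -0.3] q [-0.34  0.15  1.86  0.    1.13 -1.82]
pot [([436.0, 181.0], 0.67)]
cup [([387.0, 173.0], 0.82)]
```

View pics/f.png

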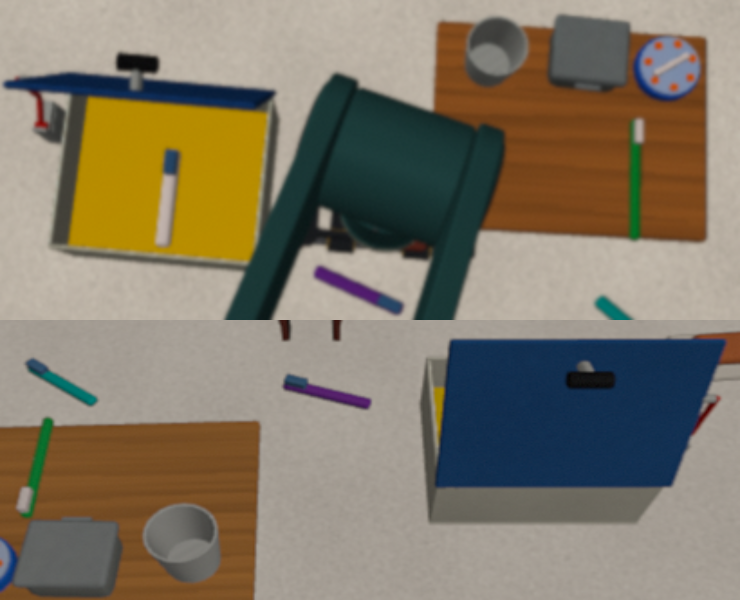

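The brush lies flat on the yellow floor (168,197). The lid is propped with the stay foot at its bracket (42,125), and the pot and cup have not moved. The robot touches nothing.

```bash
python3 -c "
from rig import bot
print(bot.sign_off())"
```

```text
the job is handed in; nothing more can be done
None
```

The job is handed in at about 16.5 s on the robot's clock: the lid is propped open on its stay, the white denture brush was set down on the bin's floor, and the pot and cup stand where they were.

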